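# Coffee jar behind the rack lip

### The job

Put the amber glass jar away in the wooden counter rack: lift it over the rack's lip and set it down, rather than dropping it, so that it stands upright on the rack floor in the free space beside the white canister. Leave the canister and the green jar where they are.

Things in the scene. Friction and masses are not known exactly. Their poses are not given: they have to be found in the camera images.
- amber_jar_mid (a point): Centre, half-way up, of the closed amber (brown) glass jar with a flat black cap, standing upright on the counter. Round, 52 mm across the glass, 84 mm tall in all (this point is 42 mm above its foot): glass up to 64 mm, cap 50 mm across from 68 to 84 mm. About 0.25 kg. Its z axis points up.
- rack: Fixed open-topped trough-like rack of pale wood: outside 166 mm along its x by 370 mm along its y, 57 mm tall. Origin: centre of its underside, on the counter; z up, x from the lip facing the robot to the far one. Floor 12 mm thick; a 10 mm thick lip all round rises 45 mm above it. Room inside 146 mm (x) by 350 mm (y), centred on the origin; only the white canister stands in it.
- canister_mid (a point): Centre, half-way up, of the white ceramic canister with a dark wooden lid standing loose on the rack floor, near the rack's long middle line and anywhere from its left to its right, so that the wider free space may be on either side. Round, 64 mm across, 84 mm tall (this point is 42 mm above its foot). To be left alone.
- green_jar_mid (a point): Centre, half-way up, of the closed green glass jar with a green cap, same size as the amber one, on the counter near it. To be left alone. A blue mug also stands near.

How it is judged:
By the outcome, as a careful person would: the job done as asked, in the order asked, and still so for the second after the job is handed in, with the robot touching nothing.
It also fails if it takes over 40 s, if anything falls off the work surface, if the arm or the gripper's body presses on something with over 40 N, if the wrist force passes 120 N, or if a joint passes its speed limit or range.

### The arm

A 7-joint arm with a two-finger parallel gripper is mounted at the origin on the work surface. World frame = base frame: x ahead of the robot, y to its left, z up, the work surface at z = 0. Lengths are in m, angles in rad, forces in N, time in s.
With the tool pointing down it reaches from about 0.4 to 0.875 m from the base axis. Payload 19.3 kg.
Tool frame: the origin (TCP) lies midway between the tips of the shut fingers; the grasp point (between the pads) lies 19 mm behind it (bot.pinch_z is the distance from the TCP to the grasp point, in m); z points along the fingers, y is the line along which they close (so a half turn about z gives the same grasp; the last joint's range is limited). The gripper opens to 85 mm and grips with 20 to 120 N. Pads are 22 mm wide; open, the fingers measure 114 mm over their backs; the gripper's body (76 mm by 85 mm) begins 54 mm behind the grasp point. The pads swing forward as they close: fully open they stand 13 mm farther back than shut.
Start: joints at [1.089, 0.521, -0.036, 1.599, 0.021, 1.021, -0.113], TCP at [0.25, -0.573, 0.231] pointing down, gripper open.
Joint ranges: [-2.91, 2.91], [-0.3, 2.13], [-1.5, 1.42], [0.17, 2.43], [-1.26, 4.41], [0.16, 1.93], [-2.52, 2.52]. Speed limits (rad/s): [1.89, 1.89, 2.39, 2.39, 3.01, 3.01, 3.01].

### API

Orientations are given as [roll, pitch, yaw] about the fixed x, y, z axes, in that order (R = Rz(yaw) Ry(pitch) Rx(roll)).
In Python, from workcell import observe, viewer, bot gives the robot as it stands. The module is installed in compiled form; this text tells all that it offers.
- The arm moves only by the tool play_rows, never from a script. Its argument "motion" is a list of rows, each a list of 7 numbers: the shift along the tool's x, y, z in cm, then the turn, a rotation vector about the tool's x, y, z in rad, then the opening, from -1 (shut) to 1 (fully open), so that 0 is half open. A call has exactly 5 rows; each row is the pose to reach, as a shift and turn from the pose commanded when the call began, along the tool's axes at that moment; what a row does not reach only later rows make up. A row lasts 1/10 s, in which the tool goes at most 50 mm and 8.59 degrees, less where a joint would pass 70% of its speed; a pose out of reach is approached as far as the arm can. A call with a gripper value outside its range is refused whole. The fingers move at their own pace and stop on an object; "squeeze" is the grip in N (left out, the last holds). Time passes only in rows, so rows that repeat a pose let the fingers close, or fill a call up. It gives the time, the measured TCP pose, the force, the opening and the grip force at its end, in the units of the state.
- observe(): the state, without advancing time (a new reading comes with each control period).
- viewer.grab_frame(name): name is "scene" or "top"; returns (picture, depth): 420x560x3 uint8, red, green, blue; 420x560 float32, m along the optical axis (not along the pixel's ray), 0 where there is no reading.
- viewer.camera_info(name): a dict with "fx", "fy", "cx", "cy" (pixels), "R" (3x3) and "t" (3): a world point X has camera coordinates R X + t. Camera axes: x right, y down, z forward; pixel columns grow to the right and rows downward; lengths in m; the calibration is good to about 2 mm. A picture is of the moment at which its call begins. camera_info takes no time and is no camera call.
- bot.job_done(): hands the job in; it is judged then, once.
The state is a dict: "clock": time; "qpos": joint angles; "qd": joint speeds; "joint_efforts": joint torques, N m; "position": TCP position; "tool_rot": TCP orientation; "force": force on the tool from outside, world axes, zero at the start; "moment": the same for the moment, N m; "grip_width": finger opening in m; "finger_force": force on a finger pad.
Only numpy, scipy, OpenCV 4.12 (cv2) and the standard library are available. Lean on these libraries where they do the work, as an engineer would, in place of code of your own. Each camera call takes 0.05 s, during which the arm holds its last target. There are 200 camera calls.

## Working session

There is one attempt and no reset: what is moved stays moved. The work goes in short steps, Python scripts to look and compute and a tool call to move; the robot and the scene stay as the last step left them, time stands still between calls to the robot, and variables do not carry over. Pictures are saved under pics/ and viewed, at most 10 in all, crops included, and the job is handed in when it is done.

Besides the shell and the picture viewer there is one more tool, called after "Request:" as name(argument=value, ...) on one line, values as JSON. play_rows: Moves the arm, as the interface text tells. Its arguments: {"type":"object","properties":{"motion":{"type":"array"},"squeeze":{"type":"number"}},"required":["motion"]}

```bash
mkdir -p pics; python3 - <<'E'
from workcell import observe, viewer, bot
import cv2,numpy as np
s=observe();print({k:np.round(v,3).tolist() for k,v in s.items()}, bot.pinch_z)
for n in("scene","top"):
    p,d=viewer.grab_frame(n);cv2.imwrite(f"pics/{n}0.png",p[...,::-1]);np.save(f"{n}0.npy",d)
    print(n,viewer.camera_info(n))
E
```

```text
{'clock': 0.0, 'qpos': [1.089, 0.522, -0.036, 1.6, 0.021, 1.021, -0.113], 'qd': [0.001, 0.002, 0.001, 0.001, 0.0, -0.001, -0.0], 'joint_efforts': [0.001, -92.712, 1.981, -36.994, 0.018, 0.008, -0.0], 'position': [0.25, -0.572, 0.231], 'tool_rot': [-3.14, 0.0, 0.412], 'force': [-0.409, 0.31, -0.124], 'moment': [0.025, 0.003, 0.089], 'finger_force': 0.0, 'grip_width': 0.085} 0.0187
scene {'fx': 535.9528864999746, 'fy': 535.9528864999746, 'cx': 283.5116102649301, 'cy': 214.35580473154008, 'R': array([[-0.59031883,  0.80715115,  0.00554005],
       [ 0.55939107,  0.41404551, -0.71808631],
       [-0.58189803, -0.42080082, -0.69593201]]), 't': array([ 0.35396861, -0.24283889,  1.57976214])}
top {'fx': 430.7597025965485, 'fy': 430.7597025965485, 'cx': 284.1674685033394, 'cy': 219.1499380107751, 'R': array([[-0.01055968, -0.99983946, -0.01447607],
       [-0.98255621,  0.01306298, -0.18550647],
       [ 0.18566579,  0.01226466, -0.98253641]]), 't': array([-0.0080405 ,  0.56845021,  1.01350703])}
```

View pics/scene0.png

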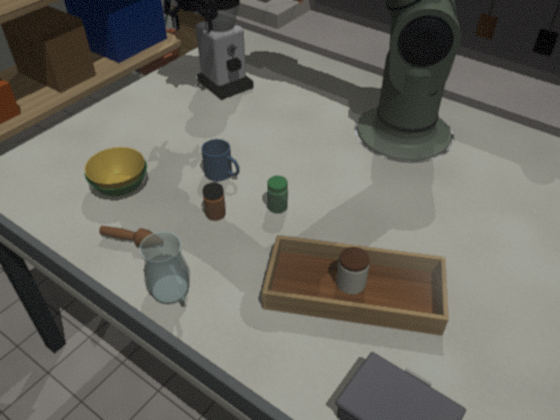

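View pics/top0.png

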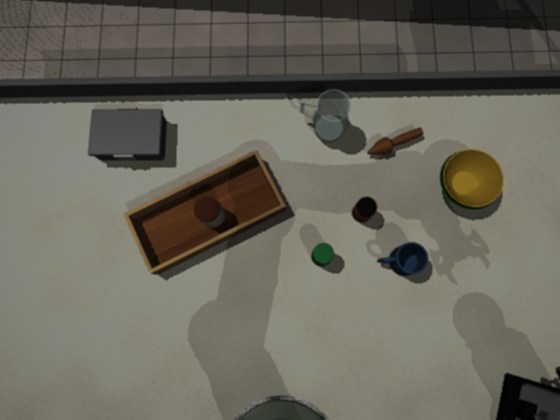

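The scene view shows the amber jar at (214,202), the green jar at (277,194), the mug at (217,160) and the canister in the rack at (352,270). In the top view the amber cap is at (366,207), the green cap at (322,254), the canister lid at (207,208), and the rack corners are (259,153), (285,208), (153,271) and (126,214). Next I'll measure these from depth.

```bash
cat > h.py <<'E'
import numpy as np,cv2
from workcell import observe,viewer,bot
def cloud(n,d):
    c=viewer.camera_info(n);v,u=np.mgrid[:420,:560]
    P=np.stack([(u-c["cx"])/c["fx"]*d,(v-c["cy"])/c["fy"]*d,d],-1)
    return (P-c["t"])@c["R"]
def blob(W,d,u0,v0,r,lo,hi):
    v,u=np.mgrid[:420,:560]
    m=(d>0)&(np.hypot(u-u0,v-v0)<r)&(W[...,2]>lo)&(W[...,2]<hi);Q=W[m]
    c,rad=cv2.minEnclosingCircle(Q[:,:2].astype(np.float32))
    return len(Q),np.round([*c,rad,*np.median(Q,0)],4)
E
python3 - <<'E'
from h import *
D={n:np.load(n+"0.npy") for n in("top","scene")}
C={n:cloud(n,D[n]) for n in D}
T={"amber":[(366,207),(213,191)],"green":[(322,254),(277,183)],"can":[(207,208),(354,257)]}
for k,(a,b) in T.items():
    for n,p,lo in(("top",a,.078),("scene",b,.078),):
        hi=lo+.014+(.012 if k=="can" else 0); lo=lo+(.012 if k=="can" else 0)
        print(k,n,*blob(C[n],D[n],*p,25,lo,hi))
    print(np.round(C["top"][a[1],a[0]],3))
for n,p in(("top",(205,212)),("scene",(355,285))):
    v,u=np.mgrid[:420,:560];W=C[n]
    m=(np.hypot(u-p[0],v-p[1])<105)&(W[...,2]>.052)&(W[...,2]<.062)&(D[n]>0)
    l,cc,_,_=(0,0,0,0) if 0 else (None,None,None,None)
    nl,lab,st,_=cv2.connectedComponentsWithStats(m.astype(np.uint8),connectivity=8)
    i=1+np.argmax(st[1:,4]);Q=W[lab==i][:,:2]
    print("rack",n,len(Q),cv2.minAreaRect(Q.astype(np.float32)))
# mug height and extents
W=C["top"];v,u=np.mgrid[:420,:560];m=(np.hypot(u-406,v-259)<32)&(W[...,2]>.03);Q=W[m];print("mug",Q.min(0),Q.max(0))
m=(np.hypot(u-330,v-115)<35)&(W[...,2]>.03);Q=W[m];print("jug",len(Q) and (Q.min(0),Q.max(0)))
E
```

```text
amber top 332 [ 0.5914 -0.2143  0.0254  0.5901 -0.2137  0.0837]
amber scene 265 [ 0.592  -0.2121  0.0275  0.595  -0.2118  0.0842]
[ 0.591 -0.214  0.079]
green top 343 [ 0.4797 -0.107   0.0248  0.4797 -0.1066  0.0839]
green scene 250 [ 0.4822 -0.107   0.0273  0.4837 -0.1044  0.0841]
[ 0.478 -0.104  0.081]
can top 513 [0.5881 0.1696 0.0314 0.5871 0.1694 0.0962]
can scene 579 [0.5897 0.1715 0.0322 0.5913 0.1717 0.0964]
[0.59  0.169 0.095]
rack top 1723 ((0.5931821465492249, 0.1825394183397293), (0.16713161766529083, 0.37028998136520386), 26.17079734802246)
rack scene 2285 ((0.5940225720405579, 0.18302077054977417), (0.1712472140789032, 0.3704684376716614), 26.187829971313477)
mug [ 0.3702758  -0.35376396  0.03008208] [ 0.50352135 -0.02789519  1.10114235]
jug (array([ 0.3702758 , -0.19171074,  0.03001964]), array([ 0.9325461 , -0.02789519,  1.10114235]))
```

Heights and sizes agree with the text: caps at 0.084, lid at 0.096, rack 167 x 370. The amber jar is at (0.591,-0.213), and the rack centre is (0.5935,0.183) with yaw 26.2°. The canister is at rack y≈-9 mm, so the left side is wider, and the target is about (0.550,0.272). The tool's yaw is nearly aligned with the rack already. I'll move over the amber jar at the present height.

Request:
play_rows(motion=[[2, -0.8, 0, 0, 0, 0, 1], [5.5, -2.3, 0, 0, 0, 0, 1], [9.5, -4, 0, 0, 0, 0, 1], [13.5, -5.7, 0, 0, 0, 0, 1], [17.5, -7.4, 0, 0, 0, 0, 1]], squeeze=40)

```text
clock: 0.6
position: [0.3817, -0.4334, 0.2311]
tool_rot: [-3.141, 0.0, 0.412]
force: [0.1, -0.4, -0.7]
grip_width: 0.0856
finger_force: 0.0
```

Request:
play_rows(motion=[[4, -1.7, 0, 0, 0, 0, 1], [8, -3.4, 0, 0, 0, 0, 1], [12, -5.1, 0, 0, 0, 0, 1], [16, -6.8, 0, 0, 0, 0, 1], [20, -8.5, 0, 0, 0, 0, 1]])

```text
clock: 1.1
position: [0.531, -0.2754, 0.2311]
tool_rot: [-3.141, 0.0, 0.412]
force: [0.4, -0.3, 0.2]
grip_width: 0.0853
finger_force: 0.0
```

Request:
play_rows(motion=[[3.5, -1.5, 0, 0, 0, 0, 1], [6, -2.6, 0, 0, 0, 0, 1], [7.5, -3.2, 0, 0, 0, 0, 1], [8.1, -3.4, 0, 0, 0, 0, 1], [8.1, -3.4, 0, 0, 0, 0, 1]])

```text
clock: 1.6
position: [0.5906, -0.2138, 0.2311]
tool_rot: [-3.142, 0.001, 0.412]
force: [-0.8, -0.5, 0.2]
grip_width: 0.0855
finger_force: 0.0
```

Over the jar within a millimetre, so I'll descend to TCP z≈0.026.

Request:
play_rows(motion=[[0, 0, 2, 0, 0, 0, 1], [0, 0, 5, 0, 0, 0, 1], [0, 0, 8, 0, 0, 0, 1], [0, 0, 11, 0, 0, 0, 1], [0, 0, 13, 0, 0, 0, 1]])

```text
clock: 2.1
position: [0.5889, -0.2152, 0.0995]
tool_rot: [-3.141, 0.002, 0.41]
force: [-0.2, 0.3, 0.4]
grip_width: 0.0852
finger_force: 0.0
```

Request:
play_rows(motion=[[0, 0, 2, 0, 0, 0, 1], [0, 0, 4, 0, 0, 0, 1], [0, 0, 6, 0, 0, 0, 1], [0, 0, 7.3, 0, 0, 0, 1], [0, 0, 7.5, 0, 0, 0, 1]])

```text
clock: 2.6
position: [0.5894, -0.2144, 0.025]
tool_rot: [-3.141, 0.002, 0.41]
force: [-0.4, 0.1, 0.1]
grip_width: 0.0853
finger_force: 0.0
```

Request:
play_rows(motion=[[0, 0, 0, 0, 0, 0, 0.4], [0, 0, 0, 0, 0, 0, 0.2], [0, 0, 0, 0, 0, 0, 0], [0, 0, 0, 0, 0, 0, -0.2], [0, 0, 0, 0, 0, 0, -0.4]], squeeze=40)

```text
clock: 3.1
position: [0.5913, -0.2138, 0.0275]
tool_rot: [3.14, -0.001, 0.412]
force: [-1.4, -0.3, 5.7]
grip_width: 0.0513
finger_force: 40.9
```

Request:
play_rows(motion=[[0, 0, 0, 0, 0, 0, -1], [0, 0, 0, 0, 0, 0, -1], [0, 0, 0, 0, 0, 0, -1], [0, 0, 0, 0, 0, 0, -1], [0, 0, 0, 0, 0, 0, -1]], squeeze=40)

```text
clock: 3.6
position: [0.5912, -0.2138, 0.0275]
tool_rot: [3.14, -0.001, 0.412]
force: [-1.5, -0.5, 5.0]
grip_width: 0.0512
finger_force: 40.9
```

Grip width is 51 mm at 41 N, so the fingers are on the glass. Now I'll lift and check it.

Request:
play_rows(motion=[[0, 0, -0.5, 0, 0, 0, -1], [0, 0, -2, 0, 0, 0, -1], [0, 0, -4.5, 0, 0, 0, -1], [0, 0, -7, 0, 0, 0, -1], [0, 0, -9.5, 0, 0, 0, -1]])

```text
clock: 4.1
position: [0.5909, -0.2134, 0.1236]
tool_rot: [3.141, -0.001, 0.412]
force: [0.1, 0.1, -2.7]
grip_width: 0.0511
finger_force: 42.2
```

Request:
play_rows(motion=[[0, 0, -2, 0, 0, 0, -1], [0, 0, -3.5, 0, 0, 0, -1], [0, 0, -4.4, 0, 0, 0, -1], [0, 0, -4.5, 0, 0, 0, -1], [0, 0, -4.5, 0, 0, 0, -1]])

```text
clock: 4.6
position: [0.5905, -0.2133, 0.1659]
tool_rot: [-3.141, 0.0, 0.412]
force: [0.3, 0.1, -3.3]
grip_width: 0.0512
finger_force: 42.2
```

```bash
python3 - <<'E'
from h import *
p,d=viewer.grab_frame("scene");cv2.imwrite("pics/scene1.png",p[...,::-1])
s=observe();print(np.round(s["position"],4),np.round(s["force"],1),s["tool_rot"],np.round(s["qpos"],2))
y=s["tool_rot"][2];dx,dy=np.array([.5498,.2716])-s["position"][:2]
print("tool shift cm",100*(np.cos(y)*dx+np.sin(y)*dy),100*(np.sin(y)*dx-np.cos(y)*dy))
E
```

```text
[ 0.5904 -0.2133  0.1655] [-0.8 -0.2 -2.5] [-3.14078209e+00  9.14388958e-04  4.11800897e-01] [ 0.34  0.6  -0.12  1.65  0.09  0.9  -0.98]
tool shift cm 15.688317882921682 -46.05620372349443
```

View pics/scene1.png

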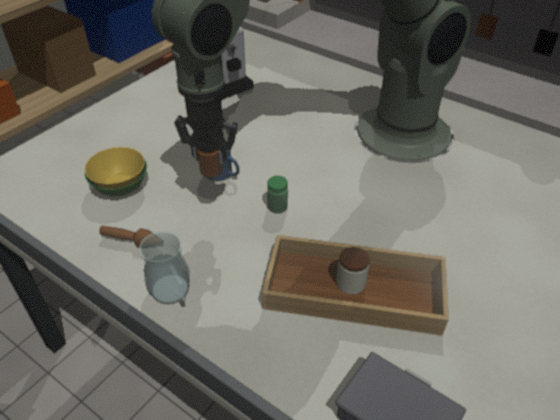

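The jar hangs upright in the gripper at (210,160), and the green jar and canister haven't moved. I'll carry it across to the left half of the rack.

Request:
play_rows(motion=[[0.5, -1.4, 0, 0, 0, 0, -1], [1.4, -4.1, 0, 0, 0, 0, -1], [2.7, -7.8, 0, 0, 0, 0, -1], [3.9, -11.5, 0, 0, 0, 0, -1], [5.2, -15.2, 0, 0, 0, 0, -1]])

```text
clock: 5.15
position: [0.5767, -0.051, 0.1656]
tool_rot: [-3.141, 0.001, 0.412]
force: [1.2, 0.8, -1.4]
grip_width: 0.0511
finger_force: 42.2
```

Request:
play_rows(motion=[[1.3, -3.7, 0, 0, 0, 0, -1], [2.5, -7.4, 0, 0, 0, 0, -1], [3.8, -11, 0, 0, 0, 0, -1], [5, -14.7, 0, 0, 0, 0, -1], [6.3, -18.4, 0, 0, 0, 0, -1]])

```text
clock: 5.65
position: [0.5605, 0.1428, 0.1657]
tool_rot: [-3.141, 0.001, 0.412]
force: [0.9, 0.8, -2.2]
grip_width: 0.0511
finger_force: 42.2
```

Request:
play_rows(motion=[[1.3, -3.7, 0, 0, 0, 0, -1], [2.5, -7.4, 0, 0, 0, -0.015, -1], [3.5, -10.4, 0, 0, 0, -0.03, -1], [4.1, -12.1, 0, 0, 0, -0.045, -1], [4.2, -12.5, 0, 0, 0, -0.045, -1]])

```text
clock: 6.15
position: [0.5489, 0.2745, 0.1656]
tool_rot: [-3.141, 0.001, 0.46]
force: [-0.4, 0.1, -2.2]
grip_width: 0.0512
finger_force: 42.3
```

```bash
python3 - <<'E'
from h import *
p,d=viewer.grab_frame("scene");cv2.imwrite("pics/scene2.png",p[...,::-1])
W=cloud("scene",d);s=observe();P=s["position"];print(np.round(P,4),np.round(s["force"],1),s["tool_rot"],np.round(s["qpos"],2),s["finger_force"])
y=s["tool_rot"][2];dx,dy=np.array([.5498,.2716])-P[:2]
print("tool shift cm",100*(np.cos(y)*dx+np.sin(y)*dy),100*(np.sin(y)*dx-np.cos(y)*dy))
m=(d>0)&(np.hypot(W[...,0]-P[0],W[...,1]-P[1])<.035)&(W[...,2]>.075)
print("lowest pts of jar",np.percentile(W[m][:,2],[0,1,3,5]), "expected",P[2]-.0275)
print("canister",*blob(W,d,354,257,25,.09,.1))
E
```

```text
[0.5492 0.2734 0.1657] [ 0.5  0.4 -2.4] [-3.14118912e+00  9.64570676e-04  4.58736791e-01] [-0.44  0.58 -0.18  1.69  0.12  0.89 -1.78] 42.30258107185364
tool shift cm -0.028092235535640477 0.1838190099752751
lowest pts of jar [0.13917083 0.14525484 0.15430974 0.16361862] expected 0.13815781333111019
canister 575 [0.5894 0.1713 0.0329 0.5925 0.172  0.0963]
```

View pics/scene2.png

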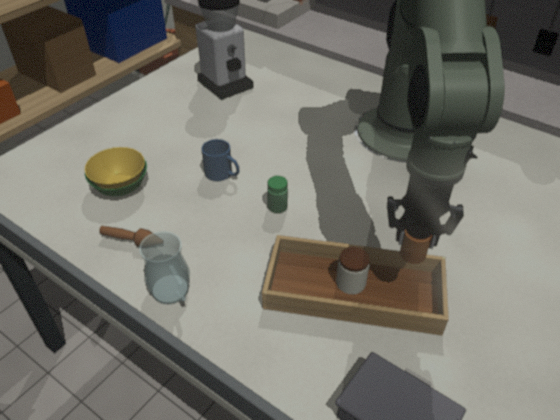

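The jar is above the left bay at (414,248), with its foot at about 0.138, and the canister hasn't moved. I'll lower it to about 10 mm above the floor, then creep down.

Request:
play_rows(motion=[[0, 0.2, 1, 0, 0, 0, -1], [0, 0.2, 3, 0, 0, 0, -1], [0, 0.2, 5, 0, 0, 0, -1], [0, 0.2, 7, 0, 0, 0, -1], [0, 0.2, 8.5, 0, 0, 0, -1]])

```text
clock: 6.7
position: [0.551, 0.2679, 0.0794]
tool_rot: [3.141, 0.002, 0.455]
force: [0.6, -0.3, -2.3]
grip_width: 0.0511
finger_force: 42.3
```

Request:
play_rows(motion=[[0, 0, 1, 0, 0, 0, -1], [0, 0, 2, 0, 0, 0, -1], [0, 0, 2.8, 0, 0, 0, -1], [0, 0, 3.2, 0, 0, 0, -1], [0, 0, 3.2, 0, 0, 0, -1]])

```text
clock: 7.2
position: [0.551, 0.2701, 0.049]
tool_rot: [3.142, 0.0, 0.457]
force: [0.1, -0.3, -1.6]
grip_width: 0.0507
finger_force: 42.3
```

Request:
play_rows(motion=[[0, 0, 0.1, 0, 0, 0, -1], [0, 0, 0.2, 0, 0, 0, -1], [0, 0, 0.3, 0, 0, 0, -1], [0, 0, 0.4, 0, 0, 0, -1], [0, 0, 0.5, 0, 0, 0, -1]])

```text
clock: 7.7
position: [0.5511, 0.2701, 0.0443]
tool_rot: [-3.142, -0.0, 0.457]
force: [0.6, -0.0, -1.8]
grip_width: 0.0509
finger_force: 42.3
```

Request:
play_rows(motion=[[0, 0, 0.1, 0, 0, 0, -1], [0, 0, 0.2, 0, 0, 0, -1], [0, 0, 0.3, 0, 0, 0, -1], [0, 0, 0.35, 0, 0, 0, -1], [0, 0, 0.4, 0, 0, 0, -1]])

```text
clock: 8.2
position: [0.551, 0.2701, 0.0402]
tool_rot: [3.142, 0.0, 0.457]
force: [-0.1, -0.4, -3.0]
grip_width: 0.0511
finger_force: 42.3
```

Request:
play_rows(motion=[[0, 0, 0.03, 0, 0, 0, -1], [0, 0, 0.06, 0, 0, 0, -1], [0, 0, 0.1, 0, 0, 0, -1], [0, 0, 0.1, 0, 0, 0, -1], [0, 0, 0.1, 0, 0, 0, -1]])

```text
clock: 8.7
position: [0.551, 0.2702, 0.0395]
tool_rot: [-3.142, -0.0, 0.457]
force: [-3.2, -1.6, 4.3]
grip_width: 0.0513
finger_force: 42.7
```

Contact: the force rose from −2.5 to +4.3 N at the expected height. I'll release gently, with a partial opening.

Request:
play_rows(motion=[[0, 0, 0, 0, 0, 0, 0.25], [0, 0, 0, 0, 0, 0, 0.3], [0, 0, 0, 0, 0, 0, 0.4], [0, 0, 0, 0, 0, 0, 0.5], [0, 0, 0, 0, 0, 0, 0.6]], squeeze=20)

```text
clock: 9.2
position: [0.551, 0.2702, 0.0393]
tool_rot: [-3.142, -0.0, 0.457]
force: [0.2, 0.1, 0.4]
grip_width: 0.0685
finger_force: 0.0
```

Request:
play_rows(motion=[[0, 0, 0, 0, 0, 0, 0.65], [0, 0, 0, 0, 0, 0, 0.65], [0, 0, 0, 0, 0, 0, 0.65], [0, 0, 0, 0, 0, 0, 0.65], [0, 0, 0, 0, 0, 0, 0.65]])

```text
clock: 9.7
position: [0.551, 0.2701, 0.0393]
tool_rot: [-3.142, 0.0, 0.457]
force: [-0.2, -0.0, 0.3]
grip_width: 0.0705
finger_force: 0.0
```

The fingers are clear, so I'll rise straight up.

Request:
play_rows(motion=[[0, 0, -0.5, 0, 0, 0, 0.65], [0, 0, -2, 0, 0, 0, 0.65], [0, 0, -4, 0, 0, 0, 0.65], [0, 0, -6.5, 0, 0, 0, 0.65], [0, 0, -9, 0, 0, 0, 0.65]])

```text
clock: 10.2
position: [0.5511, 0.2701, 0.1315]
tool_rot: [-3.142, -0.001, 0.457]
force: [0.1, 0.5, 0.1]
grip_width: 0.0709
finger_force: 0.0
```

Request:
play_rows(motion=[[0, 0, -3, 0, 0, 0, 0.65], [0, 0, -6, 0, 0, 0, 0.65], [-1, 0, -8, 0, 0, 0, 0.65], [-4, 0, -10, 0, 0, 0, 0.65], [-8, 0, -10, 0, 0, 0, 0.65]])

```text
clock: 10.7
position: [0.4798, 0.2353, 0.2325]
tool_rot: [-3.141, -0.005, 0.457]
force: [0.5, 0.3, 0.2]
grip_width: 0.0704
finger_force: 0.0
```

Request:
play_rows(motion=[[-3, 0, 0, 0, 0, 0, 0.65], [-5, 0, 0, 0, 0, 0, 0.65], [-6, 0, 0, 0, 0, 0, 0.65], [-6, 0, 0, 0, 0, 0, 0.65], [-6, 0, 0, 0, 0, 0, 0.65]])

```text
clock: 11.2
position: [0.4262, 0.2089, 0.2298]
tool_rot: [-3.141, -0.001, 0.457]
force: [0.6, -0.2, -0.1]
grip_width: 0.0703
finger_force: 0.0
```

```bash
python3 - <<'E'
from h import *
ps=[]
for n in("scene","top"):
    p,d=viewer.grab_frame(n);W=cloud(n,d);ps.append(p)
    for k,q in(("amber",(.551,.270,.096)),("can",(.589,.1705,.096)),("green",(.481,-.107,.084))):
        c=viewer.camera_info(n);x=c["R"]@np.array(q)+c["t"]
        u,v=c["fx"]*x[0]/x[2]+c["cx"],c["fy"]*x[1]/x[2]+c["cy"]
        try: print(n,k,round(u),round(v),*blob(W,d,u,v,25,q[2]-.006,q[2]+.006))
        except Exception as e: print(n,k,"none")
f=cv2.hconcat([ps[0],ps[1]]);cv2.imwrite("pics/end.png",cv2.resize(f,(800,300))[...,::-1])
s=observe();print(s["clock"],np.round(s["position"],3),np.round(s["force"],1))
E
```

```text
scene amber 406 268 403 [0.5519 0.2691 0.0266 0.5548 0.2707 0.0963]
scene can 354 257 580 [0.5903 0.1706 0.0324 0.5918 0.1721 0.0963]
scene green 277 182 254 [ 0.4819 -0.1065  0.027   0.4849 -0.1041  0.0843]
top amber 164 225 341 [0.5504 0.2692 0.0252 0.5499 0.2679 0.0959]
top can 206 208 513 [0.5877 0.1696 0.0312 0.587  0.1691 0.0962]
top green 323 252 340 [ 0.48   -0.1068  0.0249  0.4796 -0.1066  0.084 ]
11.3 [0.426 0.209 0.229] [ 0.1 -0.2  0.3]
```

View pics/end.png

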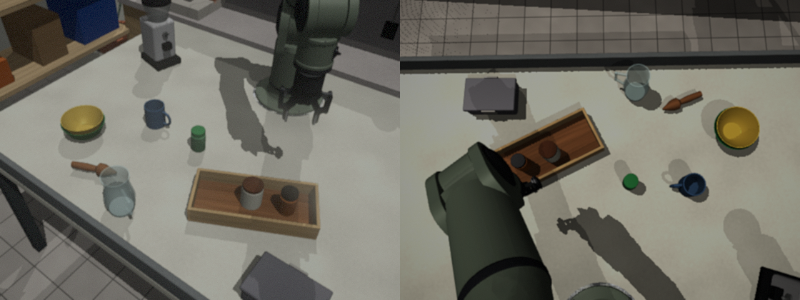

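The amber jar stands upright in the rack at (290,198) in the left half, with its cap at 0.096 as expected for standing on the rack floor. The canister and green jar are where they were, and the robot is clear.

```bash
python3 -c "
from workcell import bot
print(bot.job_done())"
```

```text
the job is handed in; nothing more can be done
None
```

The amber jar stands upright on the rack floor in the wider free space beside the white canister; the canister and green jar are where they were, and the job was handed in at about 11 s.

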